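# Make up the dispatch tray

## Robot

A 6-joint arm with a two-finger parallel gripper is mounted at the origin on a cart in front of the work surface, level with it; the furniture and walls round the work are solid. World frame = base frame: x ahead of the robot, y to its left, z up, the work surface at z = 0. Lengths are in m, angles in degrees, forces in N, time in s.
With the tool pointing down it reaches from about 0.4 to 0.825 m from the base axis. Payload 7 kg.
Tool frame: the origin (TCP) lies on the centre line of the jaws, within the pads' length; the fingertips stand 19 mm ahead of it and the grasp point (between the pads) is the TCP (r.tip_extent is the distance from the TCP to the fingertips, in m); z points along the fingers, y is the line along which they close (so a half turn about z gives the same grasp; the last joint's range is limited). The gripper opens to 88 mm and grips with 3 to 60 N. Pads are 19 mm wide; open, the fingers measure 130 mm over their backs; the gripper's body (78 mm by 193 mm) begins 47 mm behind the grasp point.
Start: joints at [85.376, 20.546, 0.682, 0, -70.136, -16.507], TCP at [0.243, 0.63, 0.246] pointing down, gripper open.
Joint ranges: [-176.03, 176.03], [-82.01, 121.73], [-58.28, 71.71], [-173.87, 95.51], [-174.79, -0.11], [-173.66, 173.66]. Speed limits (degrees/s): [136.94, 136.94, 172.46, 180, 180, 180].

## Interface

Orientations are given as [roll, pitch, yaw] about the fixed x, y, z axes, in that order (R = Rz(yaw) Ry(pitch) Rx(roll)).
In Python, from plant import r gives the robot as it stands. The module is installed in compiled form; this text tells all that it offers.
- The arm moves only by the tool jog_arm, never from a script. Its argument "deltas" is a list that holds one entry, the list of rows, each a list of 5 numbers: the opening, from -1 (shut) to 1 (fully open), then the shift along the world's x, y, z in cm, then the turn about the world's z in rad. In form: [[[claw, dx, dy, dz, turn], ...]]. A call has 1 to 8 rows; each row shifts and turns the commanded pose from where the row before left it; what a row does not reach is not made up. A row lasts 1/8 s, in which the tool goes at most 62.5 mm and 10.7 degrees, less where a joint would pass 70% of its speed; a pose out of reach is approached as far as the arm can. A call with a gripper value outside its range is refused whole. The fingers move at their own pace and stop on an object; "force" is the grip in N (left out, the last holds). Time passes only in rows, so rows that do not move let the fingers close. It gives the time, the measured TCP pose, the force, the opening and the grip force at its end, in the units of the state.
- r.get_state(): the state, without advancing time (a new reading comes with each control period).
- r.capture(name): name is "scene" or "top" or "wrist"; returns the picture (384x512x3 uint8, blue, green, red); there is no depth.
- r.camera_info(name): a dict with "fx", "fy", "cx", "cy" (pixels), "view" (4x4, takes a point from world to camera coordinates). Camera axes: x right, y up, looking along -z (the intrinsics and any distortion apply to the point x, -y, -z); pixel columns grow to the right and rows downward; lengths in m; the calibration is good to about 2 mm. The wrist camera is an equidistant fisheye: a pixel r from the principal point sees the ray r / f radians off the axis. A picture is of the moment at which its call begins: read the wrist's pose just before it. camera_info takes no time and is no camera call; for the wrist camera it gives the pose at the moment of the call.
- r.close_job(): hands the job in; it is judged then, once.
The state is a dict: "time_s": time; "joints": joint angles; "qd": joint speeds; "joint_torque": joint torques, N m; "tcp_pos": TCP position; "eef_rot": TCP orientation; "contact_force": force on the tool from outside, world axes, zero at the start; "moment": the same for the moment, N m; "gripper_width": finger opening in m; "gripper_force": force on a finger pad.
Only numpy, scipy, OpenCV 4.12 (cv2) and the standard library are available. Lean on these libraries where they do the work, as an engineer would, in place of code of your own. Each camera call takes 0.05 s, during which the arm holds its last target. There are 200 camera calls.

## Task

Make up the dispatch tray: lay the loose red-, yellow- and dark-purple-capped tubes each into the cradle of its own cap colour, bottom end towards the robot and cap end away from it, and stand the small white-capped vial upright in the white cup. The vial sits sunk in the cooling block, so press the block's blue lever fully down to raise it first. Leave the look-alike tube with the pale lilac cap where it lies.

Things in the scene. Friction and masses are not known exactly. Their poses are not given: they have to be found in the camera images.
- loose_red: capped sample tube with a red cap, 109 mm long, lying loose on the worktop: clear body 12 mm across over the first 88 mm, then the cap, 16 mm across. Origin: on its axis at the rounded bottom end, about 6 mm above the worktop; own z axis: along the tube from bottom to cap (horizontal as it lies). Grasp from above across the body, 46 mm from the bottom end. Weighs about 15 g.
- loose_yellow: capped sample tube with a yellow cap, 118 mm long, lying loose on the worktop: clear body 12 mm across over the first 88 mm, then the cap, 16 mm across. Origin: on its axis at the rounded bottom end, about 6 mm above the worktop; own z axis: along the tube from bottom to cap (horizontal as it lies). Grasp from above across the body, 46 mm from the bottom end. Weighs about 15 g.
- loose_purple: capped sample tube with a dark purple cap, 109 mm long, lying loose on the worktop: clear body 12 mm across over the first 88 mm, then the cap, 16 mm across. Origin: on its axis at the rounded bottom end, about 6 mm above the worktop; own z axis: along the tube from bottom to cap (horizontal as it lies). Grasp from above across the body, 46 mm from the bottom end. Weighs about 15 g.
- loose_lilac: the look-alike that does not belong: a capped sample tube with a pale lilac cap, 111 mm long, 12 mm body, lying on the worktop; origin and axes as for the other tubes.
- vial: small vial, red body, white cap (top 12 mm), 24 mm across, 48 mm high. Origin: centre of its underside; z up. At the start it stands sunk in the 28 mm pocket of an aluminium cooling block (70 x 64 mm, top 72 mm above the worktop), cap 1 to 2 mm below the block's top, not graspable; the lever raises it 29 mm.
- cradle_red: red tray insert, base 124 x 54 x 4 mm, two 8 mm thick 90 degree V saddles at x = -38 and +20 mm, V bottom 18, tips 35 mm up. Origin: centre of underside, 4 mm above worktop; x along the tube, away from the robot. Tube lies along x, axis 26 mm above origin, its bottom end at x = -55, cap at +x; fingers fit between saddles. Inserts stand 60 mm apart in y, in any order; tray rim 18 mm.
- cradle_yellow: yellow tray insert, base 124 x 54 x 4 mm, two 8 mm thick 90 degree V saddles at x = -38 and +20 mm, V bottom 18, tips 35 mm up. Origin: centre of underside, 4 mm above worktop; x along the tube, away from the robot. Tube lies along x, axis 26 mm above origin, its bottom end at x = -55, cap at +x; fingers fit between saddles. Inserts stand 60 mm apart in y, in any order; tray rim 18 mm.
- cradle_purple: dark purple tray insert, base 124 x 54 x 4 mm, two 8 mm thick 90 degree V saddles at x = -38 and +20 mm, V bottom 18, tips 35 mm up. Origin: centre of underside, 4 mm above worktop; x along the tube, away from the robot. Tube lies along x, axis 26 mm above origin, its bottom end at x = -55, cap at +x; fingers fit between saddles. Inserts stand 60 mm apart in y, in any order; tray rim 18 mm.
- vial_cup: white tray insert with a round cup for the vial: base as the cradles', cup 34 mm wide inside, flaring to 46 mm at the rim; rim 32 mm, cup floor 7 mm above the origin. Origin: centre of its underside, below the cup's centre, 4 mm above the worktop; z up.
- lever_pad (a point): centre of the top face of the blue 30 x 30 mm push pad on the lever at the front of the cooling block, about 75 mm above the worktop, 97 mm before the pocket. Pushed straight down (about 3 N) it stops about 30 mm lower, shifting a few mm along the lever; the vial rises with it and the lever stays where it is left.

How it is judged:
By the outcome, as a careful person would: the job done as asked, in the order asked, and still so for the second after the job is handed in, with the robot touching nothing.
It also fails if it takes over 96 s, if anything falls off the work surface, if the arm or the gripper's body presses on something with over 40 N, if the wrist force passes 120 N, or if a joint passes its speed limit or range.

## Working session

There is one attempt and no reset: what is moved stays moved. The work goes in short steps, Python scripts to look and compute and a tool call to move; the robot and the scene stay as the last step left them, time stands still between calls to the robot, and variables do not carry over. Pictures are saved under pics/ and viewed, at most 14 in all, crops included, and the job is handed in when it is done.

Besides the shell and the picture viewer there is one more tool, called after "Call:" in YAML: its name, and indented under it one key for each argument. jog_arm: Moves the arm, as the interface text tells. Its arguments: {"type":"object","properties":{"deltas":{"type":"array"},"force":{"type":"number"}},"required":["deltas"]}

```bash
mkdir -p pics; python3 - <<'E'
from plant import r
import cv2,numpy as np
print(r.get_state())
np.set_printoptions(precision=4,suppress=True)
for n in("scene","top"):
    cv2.imwrite(f"pics/{n}0.png",cv2.resize(r.capture(n),(800,600),interpolation=cv2.INTER_CUBIC)); print(n,r.camera_info(n))
print(r.tip_extent)
E
```

```text
{'time_s': 0.0, 'joints': array([ 8.53752807e+01,  2.05920389e+01,  6.34080516e-01, -1.84907509e-02,
       -7.01345421e+01, -1.65069387e+01]), 'qd': array([ 0.04837016,  0.04333949,  0.01092018,  0.08067579, -0.07750557,
        0.03138427]), 'joint_torque': array([-1.05288764e-03, -5.82715452e+01,  2.93061000e+01,  6.99717566e+00,
        6.90771107e-03, -1.56751439e-04]), 'tcp_pos': array([0.24321341, 0.62918511, 0.24462329]), 'eef_rot': array([ 1.79906373e+02, -9.61861538e-03, -2.11379476e+01]), 'contact_force': array([ 0.38704662, -0.2238788 ,  0.59514013]), 'moment': array([0.04646102, 0.03148716, 0.01466645]), 'gripper_force': 0.0, 'gripper_width': 0.08741148409406758}
scene {'fx': 400.5035469522324, 'fy': 400.5035469522324, 'cx': 255.8503132311968, 'cy': 188.20345009680793, 'view': array([[ 0.689 , -0.7245,  0.0218, -0.2749],
       [ 0.3014,  0.3137,  0.9004, -0.2853],
       [-0.6591, -0.6138,  0.4345, -0.4497],
       [ 0.    ,  0.    ,  0.    ,  1.    ]])}
top {'fx': 395.6629082966926, 'fy': 395.6629082966926, 'cx': 256.1668601707326, 'cy': 192.79132884767293, 'view': array([[-0.0067, -1.    , -0.0024,  0.132 ],
       [ 0.9922, -0.007 ,  0.1248, -0.5286],
       [-0.1248, -0.0015,  0.9922, -0.8691],
       [ 0.    ,  0.    ,  0.    ,  1.    ]])}
0.019
```

View pics/scene0.png

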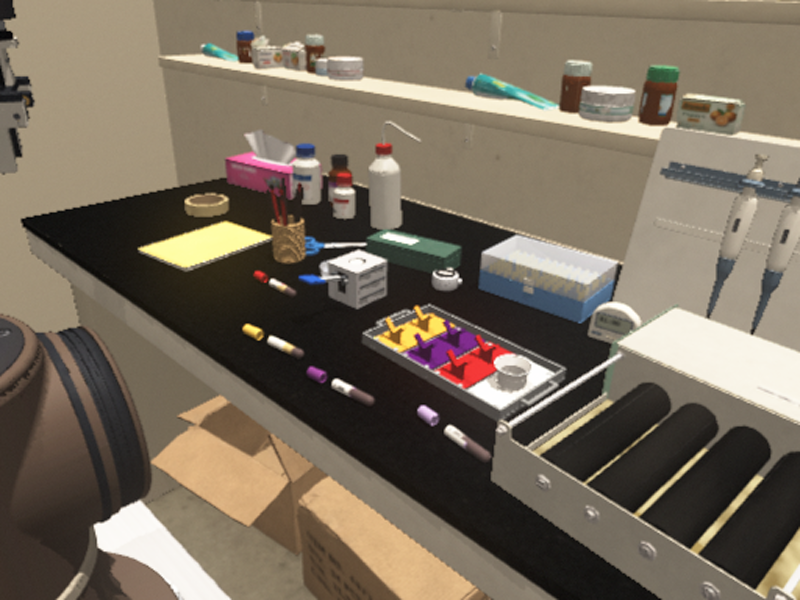

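View pics/top0.png

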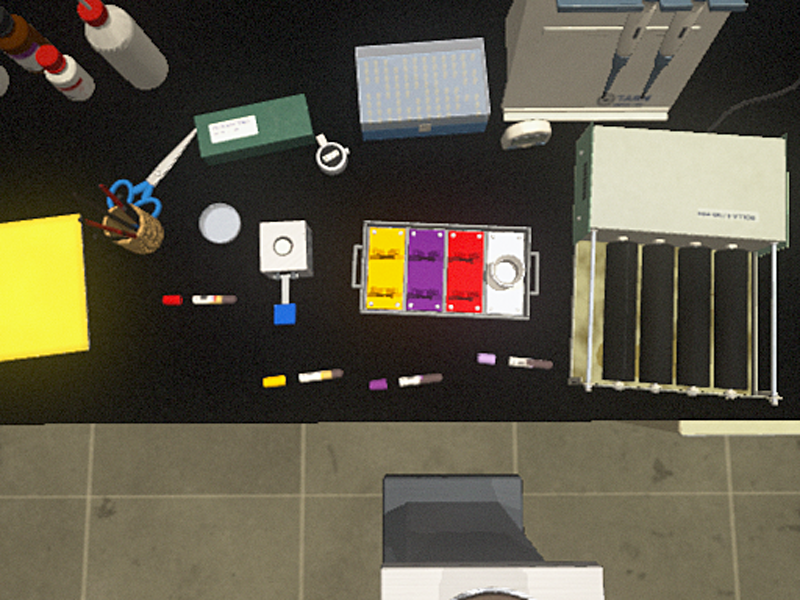

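The scene view gives the layout. In the top view (x up, y left) the tubes lie with their caps at +y, at about (200,299) red, (300,378) yellow, (405,381) purple and (515,360) lilac. The block is at (285,245), the pad at (285,314), and the tray runs yellow, purple, red, cup from left to right.

```bash
python3 - <<'E'
from plant import r
import cv2
im=r.capture("top")
cv2.imwrite("pics/a.png",cv2.resize(im[135:253,98:238],None,fx=5,fy=5,interpolation=cv2.INTER_CUBIC))
cv2.imwrite("pics/b.png",cv2.resize(im[135:253,215:365],None,fx=5,fy=5,interpolation=cv2.INTER_CUBIC))
E
```

```text
(no output)
```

View pics/a.png

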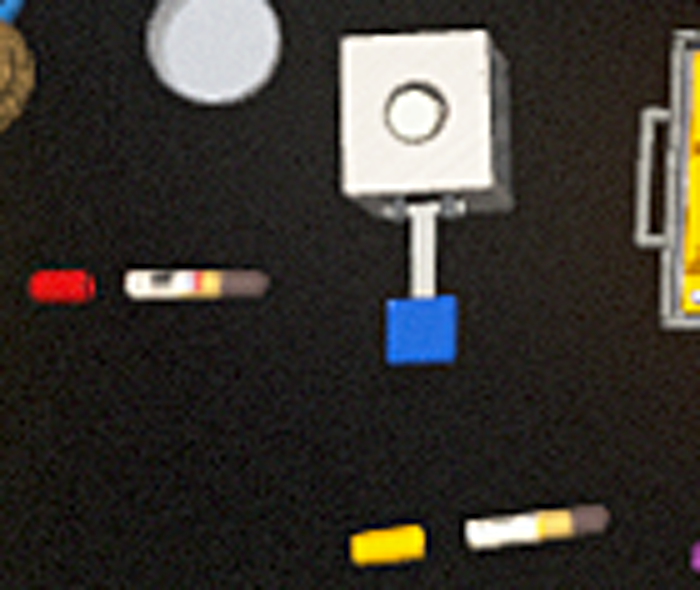

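View pics/b.png

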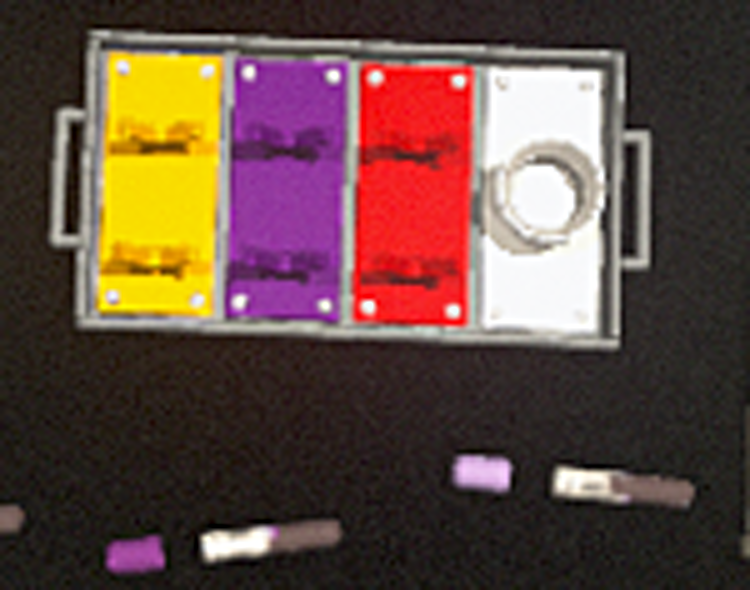

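The crops show the four tubes, block, pad and tray sharply enough to read off end points and corners (used in the next script).

```bash
cat >h.py <<'E'
from plant import r
import numpy as np
def pt(u,v,z,cam="top"):
    c=r.camera_info(cam); V=c["view"]; R=V[:3,:3]; o=-R.T@V[:3,3]
    d=R.T@np.array([(u-c["cx"])/c["fx"],-(v-c["cy"])/c["fy"],-1]); return o+d*(z-o[2])/d[2]
def crop(p,off,z,s=5): return pt((p[0]+.5)/s-.5+off[0],(p[1]+.5)/s-.5+off[1],z)
E
python3 - <<'E'
from h import *
np.set_printoptions(precision=4,suppress=True)
A=(98,135);B=(215,135)
for n,o,c,b in(("red",A,(29,286),(269,284)),("yel",A,(351,548),(610,516)),("pur",B,(107,556),(341,531)),("lil",B,(454,471),(693,492))):
    c=crop(c,o,.008);b=crop(b,o,.006); d=(c-b)[:2];L=np.hypot(*d)
    print(n,"bot",b[:2],"cap",c[:2],"L",L,"ang",np.degrees(np.arctan2(d[1],d[0])),"grasp",b[:2]+d/L*.046)
def quad(n,P,o,z):
    q=np.array([crop(p,o,z) for p in P]);m=q.mean(0);e=(q[0]+q[1]-q[2]-q[3])/2
    print(n,m[:2],"len",np.hypot(*e[:2]),"xdir",np.degrees(np.arctan2(e[1],e[0])), "w",np.linalg.norm(q[0]+q[3]-q[1]-q[2])/2)
quad("block",[(340,38),(488,32),(494,188),(341,195)],A,.072)
quad("pad",[(387,297),(456,297),(456,362),(387,363)],A,.075)
quad("cy",[(107,53),(221,55),(216,318),(95,314)],B,.008)
quad("cp",[(236,59),(349,62),(343,322),(228,318)],B,.008)
quad("cr",[(361,65),(473,67),(467,325),(354,322)],B,.008)
quad("cw",[(487,67),(603,69),(600,332),(482,328)],B,.008)
print("vial",crop((416,112),A,.070), "cup",crop((547,193),B,.036))
E
```

```text
red bot [0.5379 0.3748] cap [0.5375 0.487 ] L 0.11221024143210415 ang 90.21293566692238 grasp [0.5378 0.4208]
yel bot [0.4284 0.2138] cap [0.4145 0.3332] L 0.12015664832925337 ang 96.64273670167472 grasp [0.423  0.2595]
pur bot [0.4205 0.0675] cap [0.4097 0.1757] L 0.10875846396119358 ang 95.66131809817627 grasp [0.4159 0.1133]
lil bot [ 0.4373 -0.096 ] cap [0.4477 0.0148] L 0.11133730738832151 ang 84.64423345320886 grasp [ 0.4416 -0.0502]
block [0.605  0.2943] len 0.07052793619464776 xdir 2.234513371644799 w 0.06648106447279362
pad [0.5084 0.2895] len 0.028589117472298538 xdir 0.9578927129105326 w 0.029955730134332902
cy [0.5838 0.1507] len 0.12560340871857323 xdir -2.043983169637063 w 0.05550363293431672
cp [0.5808 0.0897] len 0.12431213146280101 xdir -2.2018597617959976 w 0.05382030681427104
cr [0.5782 0.0309] len 0.12329049812458115 xdir -2.5544314108914326 w 0.053063295490619625
cw [ 0.5758 -0.03  ] len 0.12534996295242784 xdir -2.458365351133598 w 0.055142421907360656
vial [0.6059 0.2946 0.07  ] cup [ 0.5732 -0.0271  0.036 ]
```

Call:
jog_arm:
  deltas:
    - [[-1, 3.3, -4.2, 0, 0], [-1, 3.3, -4.2, 0, 0], [-1, 3.3, -4.2, 0, 0], [-1, 3.3, -4.2, 0, 0], [-1, 3.3, -4.2, 0, 0], [-1, 3.3, -4.2, -3, 0], [-1, 3.3, -4.2, -4, 0], [-1, 3.3, -4.2, -5, 0]]
  force: 10

```text
time_s: 1.15
tcp_pos: [0.5015, 0.3011, 0.1349]
eef_rot: [-179.9, -0.0, -21.1]
contact_force: [0.1, 0.5, -0.4]
gripper_width: 0.013
gripper_force: 0.0
```

Call:
jog_arm:
  deltas:
    - [[-1, 0, -0.4, 0, 0], [-1, 0, 0, -1.5, 0], [-1, 0, 0, -1.2, 0], [-1, 0, 0, -1, 0], [-1, 0, 0, -0.7, 0], [-1, 0, 0, -0.7, 0], [-1, 0, 0, -0.5, 0], [-1, 0, 0, 0, 0]]

```text
time_s: 2.15
tcp_pos: [0.5005, 0.2983, 0.0791]
eef_rot: [180.0, -0.0, -21.1]
contact_force: [-0.3, -0.1, 0.4]
gripper_width: 0.0003
gripper_force: 0.0
```

```bash
python3 - <<'E'
from h import *
import cv2
print(r.get_state()["tcp_pos"],r.get_state()["contact_force"])
im=r.capture("scene")[125:225,130:300]; im2=r.capture("top")[135:235,130:240]
a=cv2.resize(im,(400,235));b=cv2.resize(im2,(400,364))
cv2.imwrite("pics/c.png",np.vstack([cv2.resize(im,(680,400),interpolation=cv2.INTER_CUBIC)]))
E
```

```text
[0.50047109 0.29834127 0.07906232] [-0.26616063 -0.11650926  0.35849531]
```

View pics/c.png

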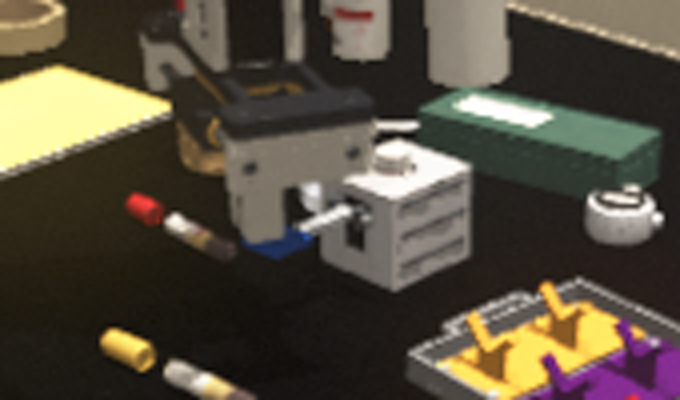

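The view shows the fingers on the blue pad with the lever half down and the white cap rising out of the block. I'll keep pushing.

Call:
jog_arm:
  deltas:
    - [[-1, 0, 0, -0.5, 0], [-1, 0, 0, -0.5, 0], [-1, 0, 0, -0.4, 0], [-1, 0, 0, -0.3, 0], [-1, 0, 0, -0.2, 0], [-1, 0, 0, 0, 0]]

```text
time_s: 3.0
tcp_pos: [0.5011, 0.2987, 0.0622]
eef_rot: [-179.9, -0.1, -21.1]
contact_force: [-3.8, -2.3, 18.2]
gripper_width: 0.0005
gripper_force: 9.2
```

Call:
jog_arm:
  deltas:
    - [[-1, 0, 0, 3, 0], [-1, 0, 0, 4, 0], [0, -1.3, -0.7, 0, -0.16], [0, -1.3, -0.7, 0, -0.16], [0, -1.3, -0.7, 0, -0.16], [0, -1.3, -0.6, 0, -0.16], [0, -1.3, -0.6, 0, -0.16], [0, -1.3, -0.6, 0, -0.16]]

```text
time_s: 4.0
tcp_pos: [0.4215, 0.2587, 0.1298]
eef_rot: [179.9, -0.0, -76.5]
contact_force: [0.1, 0.1, 0.2]
gripper_width: 0.0434
gripper_force: 0.0
```

Call:
jog_arm:
  deltas:
    - [[0, 0, 0, 0, -0.12], [0, 0, 0, 0, 0]]

```text
time_s: 4.25
tcp_pos: [0.422, 0.2591, 0.1301]
eef_rot: [180.0, -0.0, -83.0]
contact_force: [-0.7, 0.4, 0.9]
gripper_width: 0.0436
gripper_force: 0.0
```

```bash
python3 - <<'E'
from h import *
import cv2
print(r.get_state()["tcp_pos"],r.get_state()["eef_rot"])
a=cv2.resize(r.capture("top")[130:260,130:240],(440,520),interpolation=cv2.INTER_CUBIC)
b=cv2.resize(r.capture("scene")[140:200,180:270],(360,240),interpolation=cv2.INTER_CUBIC)
o=np.zeros((520,800,3),np.uint8);o[:,:440]=a;o[:240,440:]=b
o[250:520,440:]=cv2.resize(r.capture("wrist"),(360,270));cv2.imwrite("pics/d.png",o)
c=r.camera_info("wrist");print(c)
E
```

```text
[0.42200924 0.25910765 0.13006298] [ 1.79959259e+02 -1.95767451e-02 -8.29631337e+01]
{'fx': 297.3186396354542, 'fy': 297.3186396354542, 'cx': 256.37272489206475, 'cy': 191.96437696150403, 'view': array([[-9.92415332e-01, -1.22927901e-01,  7.34664487e-04,
         4.50228949e-01],
       [ 1.18555621e-01, -9.58663161e-01, -2.58668723e-01,
         2.01238047e-01],
       [ 3.25018990e-02, -2.56619708e-01,  9.65965813e-01,
        -2.23763060e-01],
       [ 0.00000000e+00,  0.00000000e+00,  0.00000000e+00,
         1.00000000e+00]])}
```

View pics/d.png

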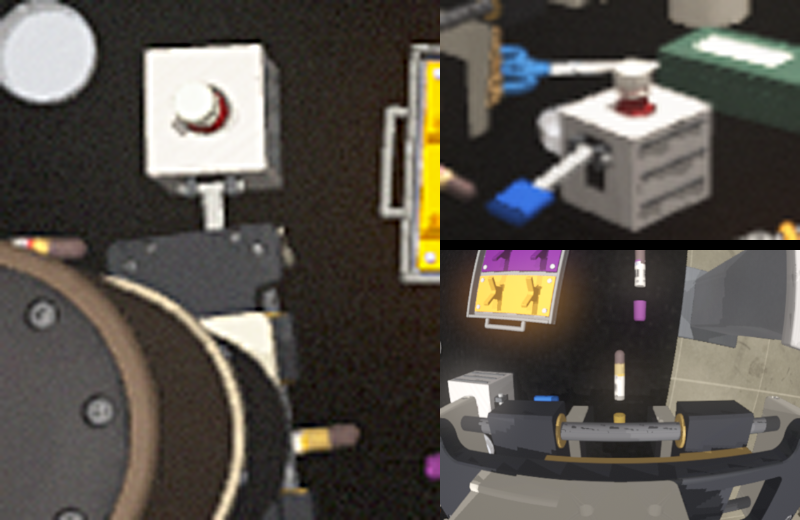

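The vial is fully raised with the lever down, and the yellow tube lies between the fingers. I'll descend and grip it.

Call:
jog_arm:
  deltas:
    - [[0, 0, 0, -3, 0], [0, 0, 0, -3, 0], [0, 0, 0, -2.5, 0], [0, 0.1, 0, -1.6, 0], [0, 0, 0, -0.7, 0], [0, 0, 0, 0, 0], [-1, 0, 0, 0, 0], [-1, 0, 0, 0, 0]]
  force: 12

```text
time_s: 5.4
tcp_pos: [0.4237, 0.2597, 0.0231]
eef_rot: [-179.9, 0.1, -83.0]
contact_force: [-0.8, 0.1, -0.6]
gripper_width: 0.0293
gripper_force: 0.0
```

Call:
jog_arm:
  deltas:
    - [[-1, 0, 0, 0, 0], [-1, 0, 0, 0, 0]]

```text
time_s: 5.65
tcp_pos: [0.4235, 0.2595, 0.0226]
eef_rot: [-180.0, 0.0, -83.0]
contact_force: [0.1, 0.1, 0.9]
gripper_width: 0.0123
gripper_force: 12.0
```

Call:
jog_arm:
  deltas:
    - [[-1, 0, 0, 3, 0], [-1, 0, 0, 5, 0], [-1, 1.5, -1.1, 3, -0.17], [-1, 1.5, -1.1, 0, -0.17], [-1, 1.5, -1.1, 0, -0.17], [-1, 1.5, -1.1, 0, -0.17], [-1, 1.5, -1.1, 0, -0.17], [-1, 1.5, -1.1, 0, -0.17]]

```text
time_s: 6.65
tcp_pos: [0.5138, 0.1929, 0.1324]
eef_rot: [180.0, -0.0, -141.8]
contact_force: [-0.9, 0.1, -0.1]
gripper_width: 0.0121
gripper_force: 12.0
```

Call:
jog_arm:
  deltas:
    - [[-1, 1.5, -1.1, 0, -0.17], [-1, 1.5, -1.1, 0, -0.17], [-1, 1.5, -1.1, 0, -0.17], [-1, 1.6, -0.95, 0, -0.17], [-1, 0, 0, -2, -0.03], [-1, 0, 0, 0, 0], [-1, 0, 0, 0, 0]]

```text
time_s: 7.52
tcp_pos: [0.5745, 0.151, 0.1128]
eef_rot: [-180.0, 0.0, 177.9]
contact_force: [-0.5, -0.1, 0.6]
gripper_width: 0.0122
gripper_force: 12.0
```

Call:
jog_arm:
  deltas:
    - [[-1, 0, 0, -2.5, 0], [-1, 0, 0, -2, 0], [-1, 0, 0, -1.2, 0], [-1, 0, 0, -0.6, 0], [-1, 0, 0, -0.3, 0], [-1, 0, 0, 0, 0], [-1, 0, 0, 0, 0]]

```text
time_s: 8.4
tcp_pos: [0.5749, 0.1513, 0.047]
eef_rot: [179.9, 0.1, 177.9]
contact_force: [0.1, 2.7, 1.1]
gripper_width: 0.0128
gripper_force: 12.0
```

Call:
jog_arm:
  deltas:
    - [[-0.3, 0, 0, 0, 0], [-0.3, 0, 0, 0, 0], [-0.3, 0, 0, 0, 0], [-0.3, 0, 0, 2, 0], [-0.3, 0, 0, 4, 0], [-0.3, 0, 0, 3, 0], [-0.3, 0, 0, 0, 0]]

```text
time_s: 9.28
tcp_pos: [0.5758, 0.1515, 0.1391]
eef_rot: [179.9, 0.2, 177.9]
contact_force: [-0.2, 0.4, 0.3]
gripper_width: 0.0307
gripper_force: 0.0
```

```bash
python3 - <<'E'
from h import *
import cv2
print(r.get_state()["tcp_pos"])
a=cv2.resize(r.capture("scene")[180:260,200:370],(680,320),interpolation=cv2.INTER_CUBIC)
b=cv2.resize(r.capture("wrist"),(360,270))
o=np.zeros((600,700,3),np.uint8);o[:320,:680]=a;o[325:595,:360]=b
cv2.imwrite("pics/e.png",o)
E
```

```text
[0.57582535 0.15149773 0.13913138]
```

View pics/e.png

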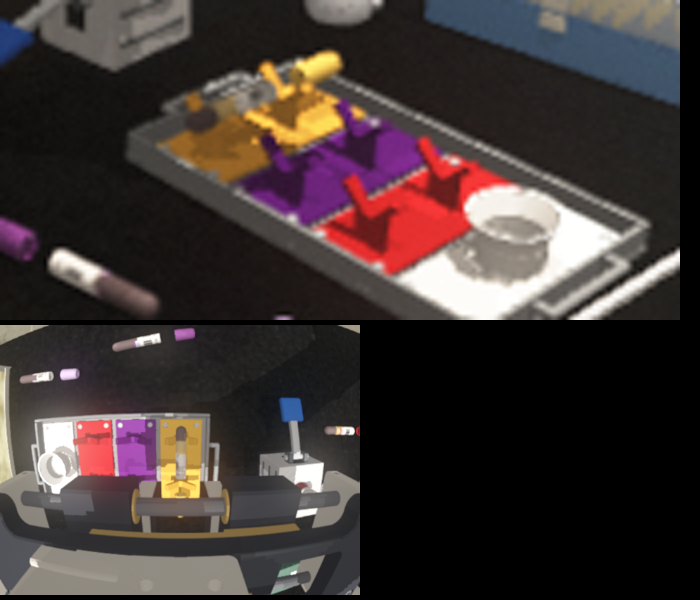

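The yellow tube lies in its cradle with the cap at the far end. Purple is next.

Call:
jog_arm:
  deltas:
    - [[-0.3, -1.6, -0.4, 0, 0.17], [-0.3, -1.6, -0.4, 0, 0.17], [-0.3, -1.6, -0.4, 0, 0.17], [-0.3, -1.6, -0.4, 0, 0.17], [-0.3, -1.6, -0.4, 0, 0.17], [0, -1.6, -0.4, 0, 0.17], [0, -1.6, -0.4, 0, 0.17], [0, -1.6, -0.4, 0, 0.17]]

```text
time_s: 10.38
tcp_pos: [0.4452, 0.1182, 0.1352]
eef_rot: [179.9, -0.1, -103.9]
contact_force: [-0.2, 0.6, 0.1]
gripper_width: 0.0434
gripper_force: 0.0
```

Call:
jog_arm:
  deltas:
    - [[0, -1.6, -0.3, 0, 0.17], [0, -1.6, -0.3, 0, 0.17], [0, 0, 0, -2, 0], [0, 0, 0, 0, 0], [0, 0, 0, 0, 0]]

```text
time_s: 11.0
tcp_pos: [0.4145, 0.1128, 0.1163]
eef_rot: [180.0, -0.0, -84.7]
contact_force: [-0.3, 0.2, 0.4]
gripper_width: 0.0437
gripper_force: 0.0
```

Call:
jog_arm:
  deltas:
    - [[0, 0.1, 0, -3, 0], [0, 0, 0, -3, 0], [0, 0, 0, -2, 0], [0, 0, 0, -1, 0], [0, 0, 0, -0.4, 0], [-1, 0, 0, 0, 0], [-1, 0, 0, 0, 0], [-1, 0, 0, 0, 0]]

```text
time_s: 12.0
tcp_pos: [0.4157, 0.1131, 0.0229]
eef_rot: [-179.9, 0.0, -84.7]
contact_force: [0.9, -0.2, 0.2]
gripper_width: 0.0191
gripper_force: 0.0
```

Call:
jog_arm:
  deltas:
    - [[-1, 0, 0, 0, 0]]

```text
time_s: 12.12
tcp_pos: [0.4156, 0.1131, 0.0227]
eef_rot: [-180.0, 0.0, -84.7]
contact_force: [-0.3, 0.2, 0.8]
gripper_width: 0.0128
gripper_force: 12.0
```

Call:
jog_arm:
  deltas:
    - [[-1, 0, 0, 2, 0], [-1, 0, 0, 5, 0], [-1, 1.5, -0.2, 4, -0.17], [-1, 1.5, -0.2, 0, -0.17], [-1, 1.5, -0.2, 0, -0.17], [-1, 1.5, -0.2, 0, -0.17], [-1, 1.5, -0.2, 0, -0.17], [-1, 1.5, -0.2, 0, -0.17]]

```text
time_s: 13.12
tcp_pos: [0.5058, 0.1007, 0.1324]
eef_rot: [180.0, -0.0, -143.5]
contact_force: [0.6, 1.0, -0.0]
gripper_width: 0.0121
gripper_force: 12.0
```

Call:
jog_arm:
  deltas:
    - [[-1, 1.6, -0.2, 0, -0.17], [-1, 1.6, -0.2, 0, -0.17], [-1, 1.6, -0.3, 0, -0.17], [-1, 1.8, -0.3, 0, -0.17], [-1, 0, 0, -2, 0], [-1, 0, 0, 0, 0], [-1, 0, 0, 0, 0]]

```text
time_s: 14.0
tcp_pos: [0.5715, 0.0909, 0.1128]
eef_rot: [-180.0, 0.0, 177.9]
contact_force: [-0.6, 0.6, 0.2]
gripper_width: 0.0123
gripper_force: 12.0
```

Call:
jog_arm:
  deltas:
    - [[-1, 0, 0, -2.5, 0], [-1, 0, 0, -2, 0], [-1, 0, 0, -1.2, 0], [-1, 0, 0, -0.6, 0], [-1, 0, 0, -0.3, 0], [-1, 0, 0, 0, 0], [-1, 0, 0, 0, 0]]

```text
time_s: 14.88
tcp_pos: [0.572, 0.0913, 0.047]
eef_rot: [180.0, 0.1, 177.9]
contact_force: [-0.6, 1.7, 1.0]
gripper_width: 0.0122
gripper_force: 12.0
```

Call:
jog_arm:
  deltas:
    - [[-0.3, 0, 0, 0, 0], [-0.3, 0, 0, 0, 0], [-0.3, 0, 0, 0, 0], [-0.3, 0, 0, 2, 0], [-0.3, 0, 0, 4, 0], [-0.3, 0, 0, 3, 0], [-0.3, 0, 0, 0, 0]]

```text
time_s: 15.75
tcp_pos: [0.5729, 0.0914, 0.1391]
eef_rot: [179.9, 0.3, 177.9]
contact_force: [0.5, -0.4, 0.3]
gripper_width: 0.0306
gripper_force: 0.0
```

Call:
jog_arm:
  deltas:
    - [[-0.3, -0.4, 3.3, 2, 0.16], [-0.3, -0.4, 3.3, 0, 0.16], [-0.3, -0.4, 3.3, 0, 0.16], [-0.3, -0.4, 3.3, 0, 0.16], [-0.3, -0.4, 3.3, 0, 0.16], [0, -0.3, 3.3, 0, 0.16], [0, -0.3, 3.3, 0, 0.16], [0, -0.3, 3.3, 0, 0.16]]

```text
time_s: 16.75
tcp_pos: [0.5419, 0.3555, 0.1552]
eef_rot: [180.0, -0.1, -108.5]
contact_force: [0.3, 1.4, 0.1]
gripper_width: 0.0433
gripper_force: 0.0
```

Call:
jog_arm:
  deltas:
    - [[0, -0.3, 3.3, 0, 0.16], [0, -0.3, 3.3, 0, 0.17], [0, 0, 0, -3, 0], [0, 0, 0, 0, 0], [0, 0, 0, 0, 0]]

```text
time_s: 17.38
tcp_pos: [0.5367, 0.4205, 0.1265]
eef_rot: [180.0, -0.0, -89.9]
contact_force: [0.9, 1.0, 0.7]
gripper_width: 0.0438
gripper_force: 0.0
```

```bash
python3 - <<'E'
from h import *
import cv2
print(r.get_state()["tcp_pos"])
a=cv2.resize(r.capture("scene")[140:260,150:370],(700,382),interpolation=cv2.INTER_CUBIC)
b=cv2.resize(r.capture("wrist")[:,:],(280,210))
o=np.zeros((600,700,3),np.uint8);o[:382]=a;o[385:595,:280]=b
o[385:595,290:570]=cv2.resize(r.capture("top")[140:245,80:220],(280,210))
cv2.imwrite("pics/f.png",o)
E
```

```text
[0.53667046 0.42048822 0.12653757]
```

View pics/f.png

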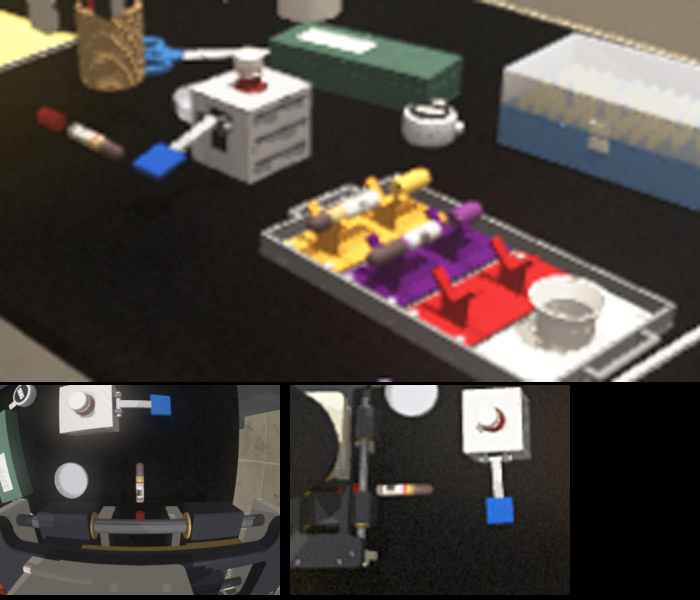

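Yellow and purple are both seated properly, and the fingers straddle the red tube. Before descending I'll triangulate the white disc near the gripper body, seen at wrist (128,174) and top (141,144).

```bash
python3 - <<'E'
from h import *
np.set_printoptions(precision=3,suppress=True)
c=r.camera_info("wrist");V=c["view"];R=V[:3,:3];o=-R.T@V[:3,3]
du,dv=128-c["cx"],174-c["cy"];q=np.hypot(du,dv);t=q/c["fx"]
d=R.T@np.array([du/q*np.sin(t),-dv/q*np.sin(t),-np.cos(t)])
for z in(0,.02,.04,.06,.08): print(z,pt(140.5,144,z)[:2],(o+d*(z-o[2])/d[2])[:2])
E
```

```text
0 [0.654 0.406] [0.661 0.405]
0.02 [0.649 0.4  ] [0.652 0.401]
0.04 [0.644 0.394] [0.642 0.397]
0.06 [0.639 0.388] [0.633 0.393]
0.08 [0.633 0.382] [0.623 0.389]
```

The disc's top is at about z = 35 mm, well under the body, which will be at 70 mm. It is safe to descend.

Call:
jog_arm:
  deltas:
    - [[0, 0.1, 0, -3, 0], [0, 0, 0, -3, 0], [0, 0, 0, -2.6, 0], [0, 0, 0, -1.4, 0], [0, 0, 0, -0.4, 0], [0, 0, 0, 0, 0], [-1, 0, 0, 0, 0], [-1, 0, 0, 0, 0]]

```text
time_s: 18.52
tcp_pos: [0.5377, 0.4212, 0.0232]
eef_rot: [-180.0, 0.1, -89.9]
contact_force: [-1.2, -0.9, 0.1]
gripper_width: 0.0294
gripper_force: 0.0
```

Call:
jog_arm:
  deltas:
    - [[-1, 0, 0, 0, 0], [-1, 0, 0, 0, 0]]

```text
time_s: 18.77
tcp_pos: [0.5375, 0.4209, 0.0226]
eef_rot: [-180.0, 0.0, -89.9]
contact_force: [-0.2, 0.2, 0.7]
gripper_width: 0.012
gripper_force: 12.0
```

Call:
jog_arm:
  deltas:
    - [[-1, 0, 0, 3, 0], [-1, 0, 0, 5.5, 0], [-1, 0, 0, 5.5, 0], [-1, 0.3, -3.9, 0.5, -0.16], [-1, 0.3, -3.9, 0, -0.16], [-1, 0.3, -3.9, 0, -0.16], [-1, 0.3, -3.9, 0, -0.16], [-1, 0.3, -3.9, 0, -0.16]]

```text
time_s: 19.77
tcp_pos: [0.5523, 0.2246, 0.1675]
eef_rot: [180.0, 0.0, -136.0]
contact_force: [0.2, -0.4, 1.0]
gripper_width: 0.0123
gripper_force: 12.0
```

Call:
jog_arm:
  deltas:
    - [[-1, 0.3, -3.9, 0, -0.16], [-1, 0.3, -3.9, 0, -0.16], [-1, 0.3, -3.9, 0, -0.16], [-1, 0.4, -3.9, 0, -0.17], [-1, 0.4, -3.9, 0, -0.17], [-1, 0, 0, -4, 0], [-1, 0, 0, -2, 0], [-1, 0, 0, 0, 0]]

```text
time_s: 20.78
tcp_pos: [0.5683, 0.0303, 0.106]
eef_rot: [-179.9, -0.2, 177.3]
contact_force: [-1.2, 0.2, 0.5]
gripper_width: 0.0123
gripper_force: 12.0
```

Call:
jog_arm:
  deltas:
    - [[-1, 0.1, 0.1, -2.5, 0], [-1, 0, 0, -1.6, 0], [-1, 0, 0, -1, 0], [-1, 0, 0, -0.5, 0], [-1, 0, 0, -0.3, 0], [-1, 0, 0, 0, 0], [-1, 0, 0, 0, 0]]

```text
time_s: 21.65
tcp_pos: [0.5707, 0.032, 0.0488]
eef_rot: [180.0, 0.0, 177.3]
contact_force: [0.7, -0.3, -0.7]
gripper_width: 0.0122
gripper_force: 12.0
```

Call:
jog_arm:
  deltas:
    - [[-0.3, 0, 0, 0, 0], [-0.3, 0, 0, 0, 0], [-0.3, 0, 0, 0, 0], [-0.3, 0, 0, 2, 0], [-0.3, 0, 0, 4, 0], [-0.3, 0, 0, 5, 0], [-0.3, 0, 0, 4, 0], [-0.3, 0, 0, 0, 0]]

```text
time_s: 22.65
tcp_pos: [0.5723, 0.0324, 0.2022]
eef_rot: [179.9, 0.4, 177.3]
contact_force: [-0.9, 0.3, -0.6]
gripper_width: 0.0306
gripper_force: 0.0
```

Call:
jog_arm:
  deltas:
    - [[-0.3, 0.3, 2.6, 0, 0.16], [-0.3, 0.3, 2.6, 0, 0.16], [-0.3, 0.3, 2.6, 0, 0.16], [0.1, 0.3, 2.6, 0, 0.16], [0.1, 0.3, 2.6, 0, 0.16], [0.1, 0.3, 2.6, 0, 0.16], [0.1, 0.3, 2.6, 0, 0.16], [0.1, 0.4, 2.6, 0, 0.16]]

```text
time_s: 23.65
tcp_pos: [0.595, 0.2405, 0.1971]
eef_rot: [179.9, -0.1, -109.1]
contact_force: [-0.3, -0.2, 0.0]
gripper_width: 0.0485
gripper_force: 0.0
```

Call:
jog_arm:
  deltas:
    - [[0.1, 0.4, 2.7, 0, 0.16], [0.1, 0.4, 2.7, 0, 0.17], [0.1, 0, 0, -2.5, 0], [0.1, 0, 0, -1, 0], [0.1, 0, 0, 0, 0], [0.1, 0, 0, 0, 0]]

```text
time_s: 24.4
tcp_pos: [0.6039, 0.2937, 0.1641]
eef_rot: [-180.0, 0.0, -90.5]
contact_force: [-0.3, -0.6, 0.4]
gripper_width: 0.0482
gripper_force: 0.0
```

```bash
python3 - <<'E'
from h import *
import cv2
print(r.get_state()["tcp_pos"],pt(178.6,155.6,.099))
a=cv2.resize(r.capture("scene")[90:260,150:370],(700,541),interpolation=cv2.INTER_CUBIC)
b=cv2.resize(r.capture("wrist")[:,:],(267,200))
a[:200,433:]=b
cv2.imwrite("pics/g.png",a)
E
```

```text
[0.60385212 0.29370902 0.16407595] [0.6025616  0.29365282 0.099     ]
```

View pics/g.png

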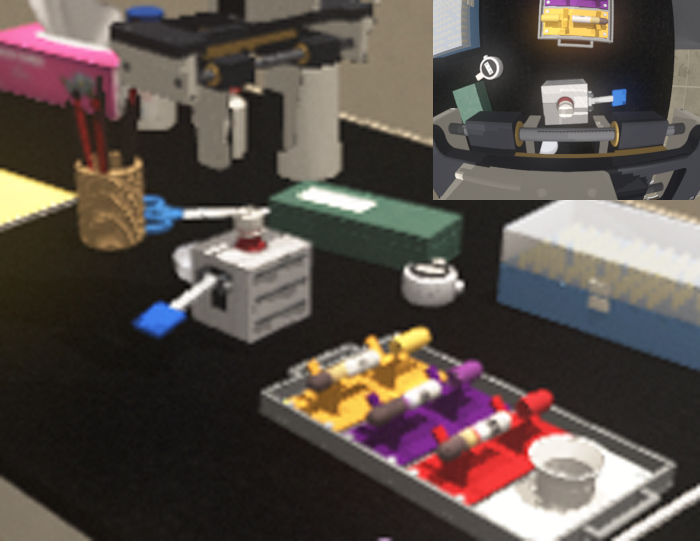

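All three tubes are seated, caps at the far end, and the gripper is centred over the raised vial. I'll descend and grip.

Call:
jog_arm:
  deltas:
    - [[0.1, 0, 0, -2.5, 0], [0.1, 0, 0, -2, 0], [0.1, 0, 0, -1.4, 0], [0.1, 0, 0, -0.7, 0], [0.1, 0, 0, 0, 0], [-1, 0, 0, 0, 0], [-1, 0, 0, 0, 0], [-1, 0, 0, 0, 0]]
  force: 12

```text
time_s: 25.5
tcp_pos: [0.6036, 0.294, 0.0978]
eef_rot: [-180.0, 0.0, -90.5]
contact_force: [0.4, -0.1, -0.4]
gripper_width: 0.0235
gripper_force: 0.1
```

Call:
jog_arm:
  deltas:
    - [[-1, 0, 0, 0, 0]]

```text
time_s: 25.62
tcp_pos: [0.6036, 0.2939, 0.0977]
eef_rot: [-180.0, 0.0, -90.5]
contact_force: [-0.5, 0.2, 0.9]
gripper_width: 0.0216
gripper_force: 11.9
```

Call:
jog_arm:
  deltas:
    - [[-1, 0, 0, 2, 0], [-1, 0, 0, 4, 0], [-1, 0, 0, 3, 0], [-1, -0.4, -4, 0, 0], [-1, -0.4, -4, 0, 0], [-1, -0.4, -4, 0, 0], [-1, -0.4, -4, 0, 0], [-1, -0.4, -4, 0, 0]]

```text
time_s: 26.62
tcp_pos: [0.5831, 0.0926, 0.1875]
eef_rot: [-180.0, 0.0, -90.4]
contact_force: [-0.1, -0.2, -0.4]
gripper_width: 0.0219
gripper_force: 11.9
```

Call:
jog_arm:
  deltas:
    - [[-1, -0.4, -4, 0, 0], [-1, -0.3, -4, 0, 0], [-1, -0.2, -3, 0, 0], [-1, 0, -1.3, 0, 0], [-1, 0, 0, -2, 0], [-1, 0, 0, -2, 0], [-1, 0, 0, 0, 0], [-1, 0, 0, 0, 0]]

```text
time_s: 27.62
tcp_pos: [0.575, -0.0288, 0.1481]
eef_rot: [-180.0, -0.0, -90.4]
contact_force: [0.3, 0.4, -0.1]
gripper_width: 0.0217
gripper_force: 11.9
```

```bash
python3 - <<'E'
from h import *
import cv2
print(r.get_state()["tcp_pos"])
a=cv2.resize(r.capture("scene")[130:270,220:400],(720,560),interpolation=cv2.INTER_CUBIC)
cv2.imwrite("pics/h.png",a)
E
```

```text
[ 0.57499236 -0.02881066  0.14811266]
```

View pics/h.png

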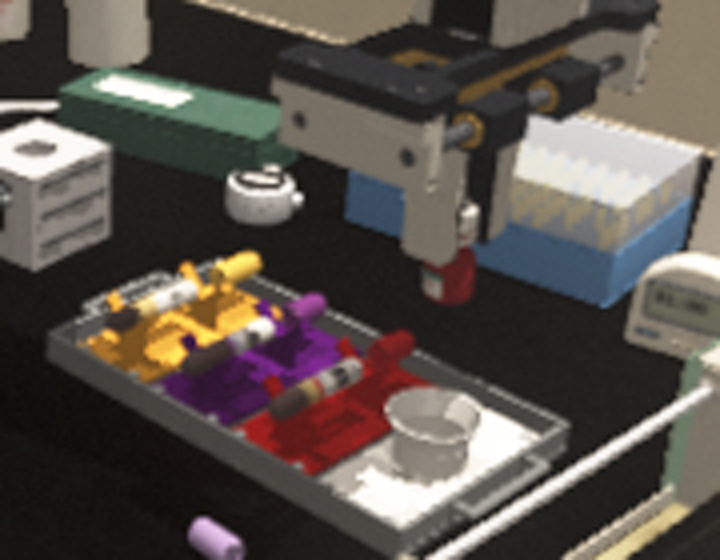

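The vial hangs upright above the cup and nothing is in the way. I'll lower it.

Call:
jog_arm:
  deltas:
    - [[-1, 0, 0, -3, 0], [-1, 0, 0, -2, 0], [-1, 0, 0, -1.5, 0], [-1, 0, 0, -1.2, 0], [-1, 0, 0, -0.7, 0], [-1, 0, 0, -0.4, 0], [-1, 0, 0, 0, 0], [-1, 0, 0, 0, 0]]

```text
time_s: 28.68
tcp_pos: [0.5747, -0.0291, 0.0598]
eef_rot: [-180.0, 0.0, -90.5]
contact_force: [-0.1, 0.2, -0.2]
gripper_width: 0.0216
gripper_force: 11.9
```

Call:
jog_arm:
  deltas:
    - [[-1, 0, 0, -0.2, 0], [-1, 0, 0, 0, 0], [-1, 0, 0, 0, 0]]

```text
time_s: 29.05
tcp_pos: [0.5745, -0.0292, 0.0574]
eef_rot: [-180.0, 0.0, -90.5]
contact_force: [0.2, 0.4, -0.8]
gripper_width: 0.0217
gripper_force: 11.9
```

Call:
jog_arm:
  deltas:
    - [[-1, 0, 0, -0.1, 0], [-1, 0, 0, 0, 0], [-0.35, 0, 0, 0, 0], [-0.35, 0, 0, 0, 0], [-0.35, 0, 0, 0, 0], [-0.35, 0, 0, 0, 0]]

```text
time_s: 29.8
tcp_pos: [0.5744, -0.0291, 0.0563]
eef_rot: [180.0, -0.0, -90.5]
contact_force: [-0.6, 0.3, -0.1]
gripper_width: 0.0285
gripper_force: 0.0
```

Call:
jog_arm:
  deltas:
    - [[-0.3, 0, 0, 1.5, 0], [-0.3, 0, 0, 3, 0], [-0.3, 0, 0, 5, 0], [-0.3, 0, 0, 5, 0], [-0.3, 0, 0, 4, 0], [-0.3, 0, 0, 0, 0], [-0.3, 0, 0, 0, 0]]

```text
time_s: 30.68
tcp_pos: [0.574, -0.0291, 0.2418]
eef_rot: [-180.0, 0.0, -90.5]
contact_force: [-0.4, 0.4, -1.3]
gripper_width: 0.0303
gripper_force: 0.0
```

```bash
python3 - <<'E'
from h import *
import cv2
print(r.get_state()["tcp_pos"],r.get_state()["contact_force"])
a=cv2.resize(r.capture("scene")[150:300,150:370],(792,540),interpolation=cv2.INTER_CUBIC)
b=cv2.resize(r.capture("wrist"),(240,180));a[:180,552:]=b
cv2.imwrite("pics/i.png",a)
E
```

```text
[ 0.57401623 -0.02911201  0.24175053] [-0.37388627  0.44068096 -1.28596406]
```

View pics/i.png

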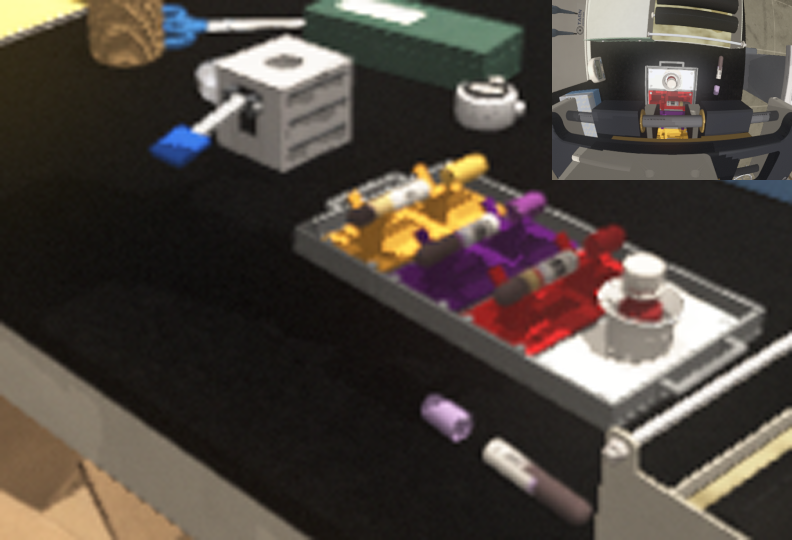

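All three tubes are in their own cradles, the vial stands upright in the cup, the lever is down and the lilac tube is untouched. I'm handing the job in.

```bash
python3 -c "
from plant import r
print(r.close_job())"
```

```text
the job is handed in; nothing more can be done
None
```

The job is handed in, with no verdict returned: the final picture shows the red, yellow and purple tubes in their matching cradles with caps away from the robot, the vial upright in the white cup, the lever down, and the lilac tube still where it lay.

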